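# Third hand at the bend-test fixture: hold a roller support against its stop

## Task

On the T-slotted bed of the bend-test fixture one roller support is already bolted down; take its twin, the one with the same thick roller, out of the compartmented case and set it astride the bed's guide rail between the bolted support and the dark stop bar, flat and square. Slide it up gently against the stop, without ramming it, and hold it there with a steady push of about 12 newtons for a few seconds as a third hand for me while I get the bolts in: finish your program still holding and pushing it, do not let go. Leave the other supports in the case, and the things lying round the case and the bed, where they are.

Things in the scene. Friction and masses are not known exactly. Their poses are not given: they have to be found in the camera images.
- thick_support_mid (a point): Loose steel roller support to fetch, 0.65 kg. Point: on its middle plane, 30 mm above its feet; x along the roller, y the way it slides. Foot 92 (x) x 50 (y) x 10 mm high; channel under it along y, 26 wide, 8 deep. Body: grip its end faces at x = +-23 mm, 36 mm wide, 10 to 42 mm above the feet. Roller 32 mm thick, 40 long, top 66 mm above the feet. Half-turn symmetric. In any compartment of the case
- medium_support_mid (a point): A steel support like the thick one but with a roller 20 mm thick (top 56 mm above the feet); point on its middle plane 30 mm above the feet. Loose in one compartment of the case, where it stays
- thin_support_mid (a point): A steel support like the thick one but with a roller 10 mm thick (top 48 mm above the feet); point on its middle plane 30 mm above the feet. Loose in one compartment of the case, where it stays
- case: Fixed open plywood case, three compartments in a row along its y axis, centres 72 mm apart; outside 136 mm (x) by 222 mm (y), 22 mm high, floor and walls 6 mm thick. A support stands in each, roller roughly along the case's x. Origin: centre of the underside
- bed: Fixed grey bed of the fixture: 130 mm (x) by 320 mm (y, its long axis), flat top 45 mm above the origin. A guide rail 20 mm wide, 5 mm high runs along y down the middle of the top; two T-slots 12 mm wide run beside it, 36 mm off the middle. Ground and oiled: friction coefficient about 0.15. Origin: centre of the underside
- bolted_support: The fixed twin (32 mm roller), bolted to the bed near one end, a hexagon bolt in each foot slot; shape and axes as the loose one. Origin: on its middle plane under its feet, at the bed's top. Which end it is at, and how far out, varies
- stop: Fixed rigid dark steel bar bolted across the bed near the other end: 100 mm along x, 24 mm along y (faces 12 mm from the origin), 23 mm high, bolt heads to 32 mm. Origin: centre of its underside, at the bed's top. Its face towards the bolted support meets the foot's edge; touching, bar and support centres are 37 mm apart along the bed
- spanner: Bystander: steel spanner 180 mm long, lying beside the bed. Origin: middle of its underside
- bolt_dish: Bystander: round steel dish 76 mm across, 22 mm high, with bolts, beside the bed on the robot's side. Origin: centre of its underside
- caliper: Bystander: caliper 230 mm long, lying beside the case. Origin: middle of its underside
- broken_specimen: Bystander: half of a broken round test bar, 100 mm long, 18 mm thick, lying beside the case on the robot's side. Origin: middle of its underside
There are look-alikes about, which are no part of the job. Leave any pink or red look-alike of the part that bears thick_support_mid alone.

How it is judged (in metres and radians):
On the way:
1. the thick-roller support is seated on the bed and held against the stop with 5 to 20 N for 2 s (z of thick_support_mid in the frame of bed between 0.0725 and 0.0775 m and x of thick_support_mid in the frame of bed between -0.006 and 0.006 m and angle between the y axis of thick_support_mid and the y axis of bed, either way round below 0.05 rad and angle between thick_support_mid's own z axis and vertical below 0.05 rad and horizontal distance between thick_support_mid and bolted_support below 0.2 m and contact force between thick_support and stop between 5 and 20 N and contact force between the fingers and thick_support above 2 N), for 2 s.
At the end, for the whole second after the job is handed in: The thick-roller support sits flat on the bed (2.5 mm), astride the rail (6 mm off the middle), square (0.05 rad), between stop and bolted support, and the fingers, still on it (over 2 N), press it against the stop with 5 to 20 N, after holding it so for 2 s (all of step 1 and linear speed of thick_support below 0.01 m/s); the arm keeps its last pose, push and grip.
It fails at once if the stop is rammed: more than 60 N between support and stop (contact force between thick_support and stop above 60 N).
It fails at once if another support is moved more than 20 mm (distance of any of medium_support_mid, thin_support_mid from where it was at the start of the episode above 0.02 m).
It fails at once if a bystander is moved more than 30 mm (distance of any of spanner, bolt_dish, caliper, broken_specimen from where it was at the start of the episode above 0.03 m).
It also fails if it takes over 58 s, if anything falls off the work surface, if the arm or the gripper's body presses on something with over 40 N, if the wrist force passes 120 N, or if a joint passes its speed limit or range.

## Robot

A 6-joint arm with a two-finger parallel gripper is mounted at the origin on the work surface. World frame = base frame: x ahead of the robot, y to its left, z up, the work surface at z = 0. Lengths are in mm, angles in rad, forces in N, time in s.
With the tool pointing down it reaches from about 350 to 875 mm from the base axis. Payload 4.2 kg.
Tool frame: the origin (TCP) lies at the very end of the fingers, on their centre line; the grasp point (between the pads) lies arm.grip_point_offset behind it (arm.grip_point_offset is the distance from the TCP to the grasp point, in mm); z points along the fingers, y is the line along which they close (so a half turn about z gives the same grasp; the last joint's range is limited). The gripper opens to 85 mm and grips with 20 to 120 N. Pads are 22 mm wide; open, the fingers measure 114 mm over their backs; the gripper's body (76 mm by 85 mm) begins 54 mm behind the grasp point. The pads swing forward as they close: fully open they stand 13 mm farther back than shut.
Start: joints at [1.559, 0.385, 0.008, 0, -1.194, -0.259], TCP at [167.157, 602.211, 231.312] pointing down, gripper open.
Joint ranges: [-3.14, 3.14], [-1.21, 2.06], [-1.07, 1.41], [-3.16, 2.05], [-2.99, -0.16], [-3.1, 3.1]. Speed limits (rad/s): [2.79, 2.79, 3.14, 3.14, 3.14, 3.14].

## Interface

Orientations are given as a unit quaternion [x, y, z, w].
In Python, from bench import arm, cams, ticket gives the robot as it stands.
- The arm moves only by the tool servo_tool, never from a script. Its argument "commands" is a list that holds one entry, the list of rows, each a list of 7 numbers: the closure in counts, from 0 (fully open) to 255 (shut), then the shift along the tool's x, y, z in m, then the turn, a rotation vector about the tool's x, y, z in degrees. In form: [[[grip, x, y, z, ax, ay, az], ...]]. A call has 1 to 10 rows; each row shifts and turns the commanded pose from where the row before left it, along the tool's axes as they then stand; what a row does not reach is not made up. A row lasts 1/12 s, in which the tool goes at most 41.7 mm and 7.16 degrees, less where a joint would pass 70% of its speed; a pose out of reach is approached as far as the arm can. A call with a gripper value outside its range is refused whole. The fingers move at their own pace and stop on an object; the grip force is fixed at half the most. Time passes only in rows, so rows that do not move let the fingers close. It gives the time, the measured TCP pose, the force, the opening and the grip force at its end, in the units of the state.
- arm.read_state(): the state, without advancing time (a new reading comes with each control period).
- cams.get_image(name): name is "side" or "top" or "wrist"; returns a dict with "frame" (420x560x3 uint8, blue, green, red), "K" (3x3 intrinsics, pixels), "T" (4x4, takes a point from camera to world coordinates). Camera axes: x right, y up, looking along -z (the intrinsics and any distortion apply to the point x, -y, -z); pixel columns grow to the right and rows downward; lengths in mm; the calibration is good to about 2 mm. A picture is of the moment at which its call begins. There is no depth.
- ticket.job_done(): hands the job in; it is judged then, once.
The state is a dict: "clock": time; "joints": joint angles; "joint_vel": joint speeds; "joint_efforts": joint torques, N m; "position": TCP position; "ee_rot": TCP orientation; "contact_force": force on the tool from outside, world axes, zero at the start; "wrist_torque": the same for the moment, N m; "gripper_width": finger opening in mm; "grasp_force": force on a finger pad.
Only numpy, scipy, OpenCV 4.12 (cv2) and the standard library are available. Lean on these libraries where they do the work, as an engineer would, in place of code of your own. Each camera call takes 0.05 s, during which the arm holds its last target. There are 200 camera calls.

## Working session

There is one attempt and no reset: what is moved stays moved. The work goes in short steps, Python scripts to look and compute and a tool call to move; the robot and the scene stay as the last step left them, time stands still between calls to the robot, and variables do not carry over. Pictures are saved under pics/ and viewed, at most 10 in all, crops included, and the job is handed in when it is done.

Besides the shell and the picture viewer there is one more tool, called after "Request:" as name(argument=value, ...), one argument or row to a line, values as JSON. servo_tool: Moves the arm, as the interface text tells. Its arguments: {"type":"object","properties":{"commands":{"type":"array","items":{"type":"array","items":{"type":"array","items":{"type":"number"}}}}},"required":["commands"]}

```bash
mkdir -p pics; ls; python3 - <<'E'
from bench import arm,cams
import cv2
print(arm.read_state(), arm.grip_point_offset)
for n in ("side","top","wrist"):
    d=cams.get_image(n); cv2.imwrite(f"pics/{n}0.png",d["frame"]); print(n,d["K"].tolist(),d["T"].round(4).tolist(),[k for k in d])
E
```

```text
pics
{'clock': 0.0, 'joints': array([ 1.55857853e+00,  3.85555012e-01,  6.58347309e-03, -5.41132131e-04,
       -1.19399242e+00, -2.58611122e-01]), 'joint_vel': array([ 0.00053515,  0.00010417, -0.00018371,  0.00020994, -0.0013249 ,
        0.00023505]), 'joint_efforts': array([-7.63120879e-04, -3.92291343e+01,  1.88400096e+01,  4.18621704e+00,
       -4.65190649e-03, -5.11466538e-06]), 'position': array([167.01321026, 601.64248435, 230.19969407]), 'ee_rot': array([ 9.90831369e-01, -1.35099817e-01, -1.16385690e-04,  1.10650343e-03]), 'contact_force': array([-0.12815731, -0.17524951, -0.00644058]), 'wrist_torque': array([-0.03496243,  0.01785211, -0.00197552]), 'grasp_force': 0.0, 'gripper_width': 85.00413260236388} 18.700000000000003
side [[382.8226893924796, 0.0, 270.4607325197755], [0.0, 382.8226893924796, 214.26522135606228], [0.0, 0.0, 1.0]] [[-0.878, 0.2752, -0.3918, 208.4946], [-0.4786, -0.4834, 0.733, 560.0144], [0.0123, 0.831, 0.5561, 480.6878], [0.0, 0.0, 0.0, 1.0]] ['frame', 'K', 'T']
top [[544.556834055231, 0.0, 281.53918094944277], [0.0, 544.556834055231, 203.80502584317412], [0.0, 0.0, 1.0]] [[0.0021, 0.9938, -0.111, 369.6475], [-1.0, 0.0022, 0.0004, -17.7619], [0.0007, 0.111, 0.9938, 1179.1614], [0.0, 0.0, 0.0, 1.0]] ['frame', 'K', 'T']
wrist [[317.6703492831297, 0.0, 276.7445629398114], [0.0, 317.6703492831297, 206.2712217318222], [0.0, 0.0, 1.0]] [[-0.2671, 0.9162, 0.2988, 244.3025], [-0.9637, -0.2544, -0.0813, 580.3891], [0.0015, -0.3096, 0.9509, 373.3814], [0.0, 0.0, 0.0, 1.0]] ['frame', 'K', 'T']
```

View pics/top0.png

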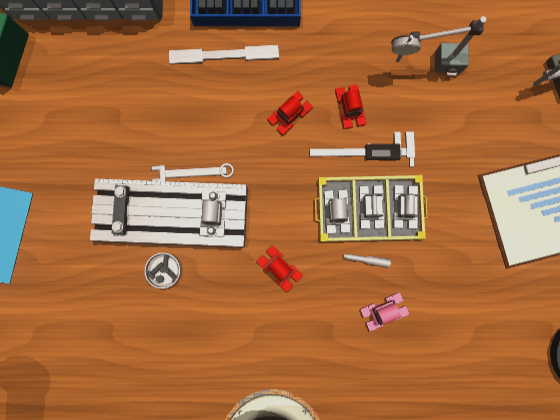

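View pics/side0.png

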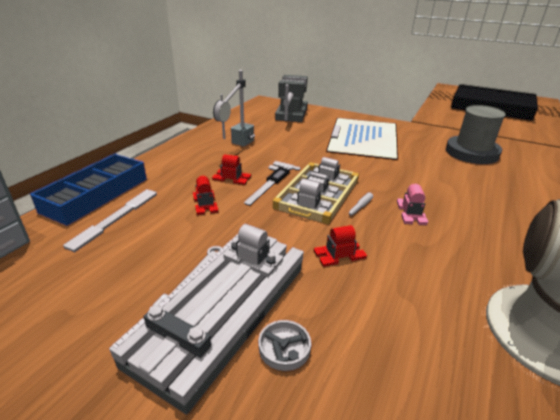

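The top view shows the bed at about (168,212), with the stop at column 119 and the bolted support at (211,211). The case is at (371,208). Its left compartment, (339,210), seems to hold the biggest roller. The side view agrees, showing a large roller at (311,192). I'll enlarge the top view to get pixel positions.

```bash
python3 - <<'E'
import cv2,numpy as np
f=cv2.imread("pics/top0.png")
a=cv2.resize(f[170:255,85:255],None,fx=4.6,fy=4.6,interpolation=cv2.INTER_CUBIC)[:295]
a=cv2.resize(f[174:252,85:255],(782,359-64+3),interpolation=cv2.INTER_CUBIC) if 0 else cv2.resize(f[174:252,85:225+30],None,fx=4,fy=3.8*1.0,interpolation=cv2.INTER_CUBIC)
b=cv2.resize(f[170:246,300:440],None,fx=4,fy=3.8,interpolation=cv2.INTER_CUBIC)
w=max(a.shape[1],b.shape[1]); p=lambda i:cv2.copyMakeBorder(i,0,0,0,w-i.shape[1],0)
o=np.vstack([p(a),p(b)]); print(o.shape,a.shape)
cv2.imwrite("pics/crop1.png",o)
E
```

```text
(585, 680, 3) (296, 680, 3)
```

View pics/crop1.png

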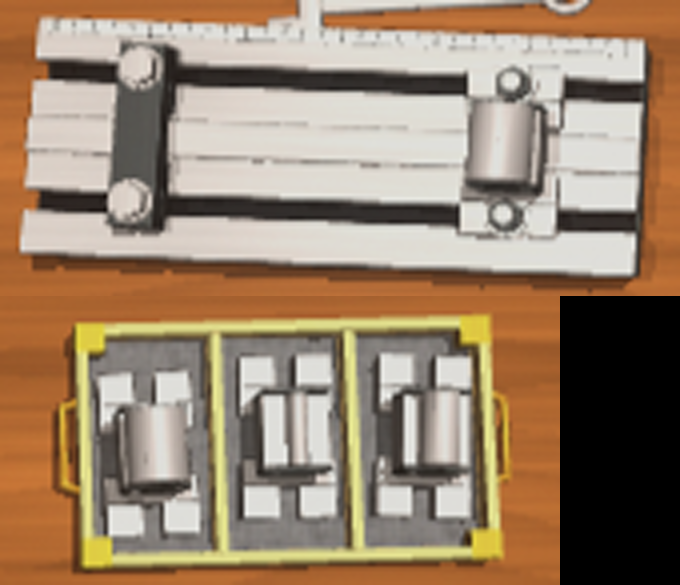

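The crop confirms it: the left compartment holds the thick roller, with foot corners at crop (96,376), (186,370), (200,530) and (108,536). The bed corners are at crop (40,18), (645,40), (637,275) and (20,250), the stop is at about (140,137), and the bolted support is at (510,150).

```bash
cat > h.py <<'E'
import numpy as np, cv2
from bench import arm,cams
def ray(d,px,z):
    "pixels (n,2) -> world points on the plane at height z"
    px=np.atleast_2d(px).astype(float); n=(px-d["K"][:2,2])/d["K"][0,0]
    v=np.c_[n[:,0],-n[:,1],-np.ones(len(n))]@d["T"][:3,:3].T; o=d["T"][:3,3]
    return o+v*((z-o[2])/v[:,2])[:,None]
def proj(d,P):
    c=(np.atleast_2d(P)-d["T"][:3,3])@d["T"][:3,:3]; 
    return c[:,:2]*[1,-1]/-c[:,2:]*d["K"][0,0]+d["K"][:2,2]
def R():
    from scipy.spatial.transform import Rotation as Ro
    return Ro.from_quat(arm.read_state()["ee_rot"]).as_matrix()
E
python3 - <<'E'
from h import *
d=cams.get_image("top")
def B(p): p=np.array(p,float); return p/[4,3.8]+[85,174]
def C(p): p=np.array(p,float); return (p-[0,296])/[4,3.8]+[300,170]
np.set_printoptions(precision=1,suppress=True)
def rect(n,P):
    e=np.linalg.norm(np.roll(P,-1,0)-P,axis=1); print(n,P.mean(0),"sides",e)
    for a,b in((0,1),(3,2)): v=P[b]-P[a]; print("  ang",np.degrees(np.arctan2(v[1],v[0])))
    for a,b in((0,3),(1,2)): v=P[b]-P[a]; print("  angshort",np.degrees(np.arctan2(v[1],v[0])))
rect("bed",ray(d,B([(40,18),(645,40),(637,275),(20,250)]),45))
rect("foot",ray(d,C([(96,376),(186,370),(200,530),(108,536)]),16))
rect("case",ray(d,C([(76,325),(490,316),(500,558),(83,568)]),22))
rect("slots",ray(d,B([(50,70),(640,92),(640,222),(40,201)]),45))
print("stop bolts",ray(d,B([(140,66),(130,201)]),77))
print("stop top edges mid",ray(d,B([(115,137),(168,137)]),68))
print("bolted bolts",ray(d,B([(512,82),(506,215)]),60))
print("bolted foot edges",ray(d,B([(562,150),(465,150)]),55))
print(R())
E
```

```text
bed [478.2 217.4  45. ] sides [318.8 129.8 321.2 128.5]
  ang -92.08815373586637
  ang -92.31409750552949
  angshort 177.66168435989871
  angshort 178.69844468731452
foot [ 483.8 -137.    16. ] sides [48.7 91.  49.3 90.9]
  ang -85.8277856733354
  ang -85.95242833283197
  angshort -176.33365681133034
  angshort -175.9251993501316
case [ 490.  -211.2   22. ] sides [222.8 136.9 221.5 137.3]
  ang -88.54787780500762
  ang -88.43480346793608
  angshort -178.76757917566357
  angshort -179.30399267923815
slots [477.7 213.8  45. ] sides [310.1  71.8 313.1  72.5]
  ang -92.1389492388869
  ang -91.98781009207937
  angshort 178.15125576345898
  angshort -179.45310431386943
stop bolts [[517.6 311.6  77. ]
 [445.  314.1  77. ]]
stop top edges mid [[480.1 325.7  68. ]
 [480.2 298.6  68. ]]
bolted bolts [[511.5 123.8  60. ]
 [438.9 125.7  60. ]]
bolted foot edges [[474.8  97.9  55. ]
 [474.7 148.1  55. ]]
[[ 1.  -0.3 -0. ]
 [-0.3 -1.  -0. ]
 [ 0.   0.  -1. ]]
```

Sizes match (bed 320 × 129, foot 49 × 91). The thick support is at (484,-137), with its roller axis 3.9° from world x. I'll travel over it.

Request:
servo_tool(
  commands=[
    [[0,0.0307,0.0259,0,0,0,0],[0,0.0307,0.0259,0,0,0,0],[0,0.0307,0.0259,0,0,0,0],[0,0.0307,0.0259,0,0,0,0],[0,0.0307,0.0259,0,0,0,0],[0,0.0307,0.0259,0,0,0,0],[0,0.0307,0.0259,0,0,0,0],[0,0.0307,0.0259,0,0,0,0],[0,0.0307,0.0259,0,0,0,0],[0,0.0307,0.0259,0,0,0,0]],
  ],
)

```text
clock: 1.03
position: [394.2, 268.7, 231.5]
ee_rot: [0.991, -0.135, 0.0, -0.0]
contact_force: [-0.4, 0.2, 0.3]
gripper_width: 85.5
grasp_force: 0.0
```

Request:
servo_tool(
  commands=[
    [[0,0.0307,0.0259,0,0,0,0],[0,0.0307,0.0259,0,0,0,0],[0,0.0307,0.0259,0,0,0,0],[0,0.0307,0.0259,0,0,0,0],[0,0.0105,0.0377,0,0,0,0],[0,0.0105,0.0377,0,0,0,0],[0,0.0105,0.0377,0,0,0,0],[0,0.0105,0.0377,0,0,0,0],[0,0.0105,0.0377,0,0,0,0],[0,0.0105,0.0377,0,0,0,0]],
  ],
)

```text
clock: 1.87
position: [484.0, -98.8, 231.4]
ee_rot: [0.991, -0.135, 0.0, -0.0]
contact_force: [1.6, -0.0, -1.0]
gripper_width: 85.2
grasp_force: 0.0
```

Request:
servo_tool(
  commands=[
    [[0,0.0105,0.0377,0,0,0,7.06],[0,0,0,0,0,0,7.06],[0,0,0,0,0,0,7.06],[0,0,0,0,0,0,7.06],[0,0,0,0,0,0,7.06],[0,0,0,0,0,0,7.06],[0,0,0,0,0,0,7.06],[0,0,0,0,0,0,7.06],[0,0,0,0,0,0,7.06],[0,0,0,0,0,0,7.06]],
  ],
)

```text
clock: 2.7
position: [484.3, -136.1, 231.2]
ee_rot: [0.729, -0.685, -0.0, 0.0]
contact_force: [0.2, 0.0, 0.5]
gripper_width: 85.3
grasp_force: 0.0
```

```bash
python3 - <<'E'
from h import *
s=arm.read_state(); print(s["clock"],s["position"],s["joints"].round(2),s["contact_force"]); r=R(); print(r.round(3), np.degrees(np.arctan2(r[1,1],r[0,1])))
d=cams.get_image("wrist"); cv2.imwrite("pics/wrist1.png",d["frame"]); print(proj(d,[[483.8,-137,16],[483.8,-137,48]]))
E
```

```text
2.7 [ 484.33646291 -136.08170303  231.1686397 ] [ 0.05  0.18 -0.28 -0.   -1.11  0.01] [0.15648362 0.03314365 0.52402832]
[[ 0.062 -0.998 -0.   ]
 [-0.998 -0.062  0.   ]
 [-0.     0.    -1.   ]] -176.46976948491317
[[277.79873093 174.84929962]
 [277.88238753 181.43110596]]
```

View pics/wrist1.png

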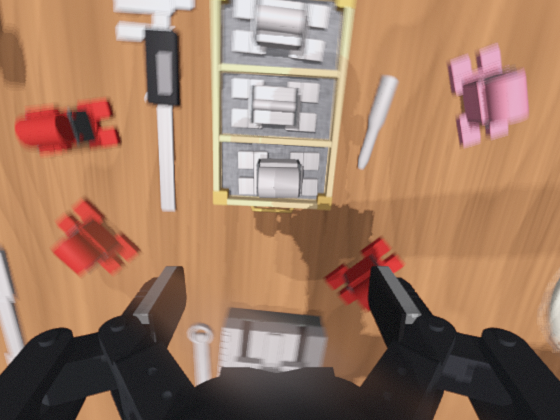

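The wrist view shows the thick support under the tool. Its body is at (280,178), within 2 px of the prediction. I'll descend.

Request:
servo_tool(
  commands=[
    [[40,0.001,0,0.03,0,0,0],[40,0,0,0.03,0,0,0],[40,0,0,0.03,0,0,0],[40,0,0,0.03,0,0,0],[40,0,0,0.03,0,0,0],[40,0,0,0.02,0,0,0],[40,0,0,0.01,0,0,0],[40,0,0,0,0,0,0]],
  ],
)

```text
clock: 3.42
position: [482.6, -137.1, 48.7]
ee_rot: [0.731, -0.682, -0.002, 0.002]
contact_force: [-0.2, -0.4, -0.3]
gripper_width: 71.8
grasp_force: 0.0
```

Request:
servo_tool(
  commands=[
    [[40,0,0,0.01,0,0,0],[40,0,0,0.01,0,0,0],[40,0,0,0.005,0,0,0],[40,0,0,0.003,0,0,0],[40,0,0,0.002,0,0,0],[40,0,0,0,0,0,0],[40,0,0,0,0,0,0]],
  ],
)

```text
clock: 4.0
position: [485.0, -137.1, 21.8]
ee_rot: [0.731, -0.683, 0.0, -0.0]
contact_force: [-0.1, -0.0, 0.0]
gripper_width: 72.1
grasp_force: 0.0
```

```bash
python3 - <<'E'
from h import *
s=arm.read_state(); print(s["clock"],s["position"],s["contact_force"],s["gripper_width"])
d=cams.get_image("side"); P=proj(d,[s["position"]])[0].astype(int); print(P)
f=d["frame"][max(P[1]-75,0):P[1]+45,P[0]-80:P[0]+80]; cv2.imwrite("pics/side1.png",cv2.resize(f,None,fx=4,fy=4,interpolation=cv2.INTER_CUBIC))
E
```

```text
4.0 [ 484.99053944 -137.10877874   21.82762194] [-0.14886279 -0.00586672  0.04604811] 72.1467199768873
[307 200]
```

View pics/side1.png

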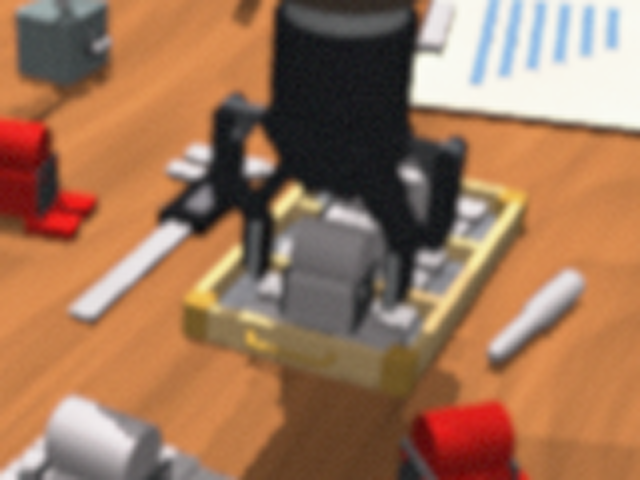

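The open fingers straddle the body, at crop (255,250) and (395,280), just above the foot pads. I'll lower slightly and close.

Request:
servo_tool(
  commands=[
    [[40,0,0,0.003,0,0,0],[255,0,0,0,0,0,0],[255,0,0,0,0,0,0],[255,0,0,0,0,0,0],[255,0,0,0,0,0,0],[255,0,0,0,0,0,0],[255,0,0,0,0,0,0],[255,0,0,0,0,0,0],[255,0,0,0,0,0,0],[255,0,0,0,0,0,0]],
  ],
)

```text
clock: 4.88
position: [484.1, -137.1, 18.5]
ee_rot: [0.731, -0.683, -0.0, 0.0]
contact_force: [-2.9, 1.4, 5.5]
gripper_width: 44.9
grasp_force: 64.5
```

Request:
servo_tool(
  commands=[
    [[255,0,0,-0.003,0,0,0],[255,0,0,-0.005,0,0,0],[255,0,0,-0.01,0,0,0],[255,0,0,-0.02,0,0,0],[255,0,0,-0.03,0,0,0],[255,0,0,-0.03,0,0,0],[255,0,0,-0.03,0,0,0],[255,0,0,-0.02,0,0,0],[255,0,0,0,0,0,0],[255,0,0,0,0,0,0]],
  ],
)

```text
clock: 5.72
position: [484.5, -136.8, 166.7]
ee_rot: [0.73, -0.683, 0.0, -0.001]
contact_force: [-0.5, -0.1, -7.0]
gripper_width: 45.2
grasp_force: 63.5
```

It's held: opening 45 mm and weight about 6.5 N. I'll turn it by 6° and carry it to above the bed.

Request:
servo_tool(
  commands=[
    [[255,0,0,0,0,0,3],[255,0,0,0,0,0,2.95],[255,-0.015,0.0008,0,0,0,0],[255,-0.03,0.0016,0,0,0,0],[255,-0.035,0.0018,0,0,0,0],[255,-0.035,0.0018,0,0,0,0],[255,-0.035,0.0018,0,0,0,0],[255,-0.035,0.0018,0,0,0,0],[255,-0.035,0.0018,0,0,0,0],[255,-0.035,0.0018,0,0,0,0]],
  ],
)

```text
clock: 6.55
position: [478.4, 119.1, 163.5]
ee_rot: [-0.694, 0.72, 0.001, -0.003]
contact_force: [1.2, -0.5, -7.7]
gripper_width: 44.9
grasp_force: 63.3
```

Request:
servo_tool(
  commands=[
    [[255,-0.035,0.0018,0,0,0,0],[255,-0.035,0.0018,0,0,0,0],[255,-0.03,0.0016,0,0,0,0],[255,-0.016,0.001,0,0,0,0],[255,-0.005,0,0,0,0,0],[255,0,0,0,0,0,0],[255,0,0,0,0,0,0],[255,0,0,0,0,0,0]],
  ],
)

```text
clock: 7.22
position: [478.1, 237.7, 165.3]
ee_rot: [-0.694, 0.72, 0.0, -0.001]
contact_force: [-0.3, 1.0, -7.0]
gripper_width: 45.3
grasp_force: 63.3
```

```bash
python3 - <<'E'
from h import *
s=arm.read_state(); r=R(); print(s["clock"],s["position"],s["contact_force"],s["wrist_torque"],s["gripper_width"]);print(r.round(4),np.degrees(np.arctan2(r[1,1],r[0,1])))
d=cams.get_image("wrist"); cv2.imwrite("pics/wrist2.png",d["frame"])
d=cams.get_image("side"); cv2.imwrite("pics/side2.png",d["frame"])
E
```

```text
7.2167 [478.12271023 237.66239697 165.3387918 ] [-0.3081087   0.95023559 -7.01698081] [0.04079434 0.01208973 0.03519269] 45.256781192807345
[[-0.0376 -0.9993 -0.0022]
 [-0.9993  0.0376 -0.0018]
 [ 0.0019  0.0022 -1.    ]] 177.84737214395153
```

View pics/wrist2.png

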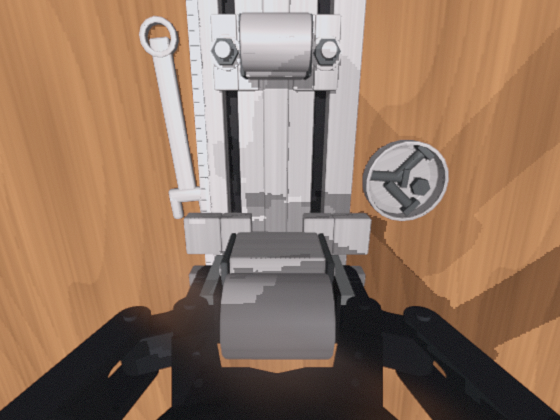

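The wrist view shows the support square to the bed. The foot edges are at columns 185 and 369 (middle 277), and the slots are near 234 and 320 (middle 277). A quick numeric check comes before lowering.

```bash
python3 - <<'E'
from h import *
from scipy import ndimage
d=cams.get_image("wrist"); g=cv2.cvtColor(d["frame"],cv2.COLOR_BGR2GRAY); s=arm.read_state(); r=R()
for row in (110,130,150,170):
    m=(g[row,:]<70); l,n=ndimage.label(m[200:345]); c=[(np.where(l==i)[0][[0,-1]]+200) for i in range(1,n+1)]; c=[x for x in c if x[1]-x[0]>5]
    print(row,[x.tolist() for x in c])
    if len(c)>=2:
        P=ray(d,[[c[0].mean(),row],[c[-1].mean(),row]],45); print("  slots",P[:,:2].round(1).tolist(),"mid",P.mean(0)[:2].round(1), "dist",np.linalg.norm(P[0]-P[1]).round(1))
F=ray(d,[[185,214],[369,214]],s["position"][2]-12.5+10); print("foot",F.round(1).tolist(),F.mean(0).round(1),np.linalg.norm(F[0]-F[1]))
v=F.mean(0)-s["position"]; print("foot rel tool",(r.T@v).round(1))
E
```

```text
110 [[227, 237], [315, 325]]
  slots [[511.9, 162.3], [442.0, 164.9]] mid [477.  163.6] dist 70.0
130 [[228, 238], [314, 324]]
  slots [[512.4, 177.8], [442.7, 180.4]] mid [477.5 179.1] dist 69.7
150 [[229, 239], [314, 323]]
  slots [[512.9, 194.0], [443.0, 196.6]] mid [477.9 195.3] dist 69.9
170 [[230, 239], [313, 322]]
  slots [[513.8, 210.7], [443.8, 213.3]] mid [478.8 212. ] dist 70.0
foot [[522.6, 207.8, 163.7], [433.3, 211.1, 163.7]] [478.  209.4 163.7] 89.27494800278053
foot rel tool [28.7 -0.3  2.5]
```

The foot centre is within 0.5 mm of the rail line. I'll lower it, slowly for the last part.

Request:
servo_tool(
  commands=[
    [[255,0,-0.0005,0.01,0,0,0],[255,0,0,0.02,0,0,0],[255,0,0,0.02,0,0,0],[255,0,0,0.02,0,0,0],[255,0,0,0.015,0,0,0],[255,0,0,0.01,0,0,0],[255,0,0,0,0,0,0],[255,0,0,0,0,0,0],[255,0,0,0,0,0,0]],
  ],
)

```text
clock: 8.12
position: [480.2, 239.9, 72.3]
ee_rot: [-0.694, 0.72, -0.0, 0.001]
contact_force: [-0.0, -0.1, -7.1]
gripper_width: 45.4
grasp_force: 63.1
```

Request:
servo_tool(
  commands=[
    [[255,0,0,0.003,0,0,0],[255,0,0,0.003,0,0,0],[255,0,0,0.002,0,0,0],[255,0,0,0.001,0,0,0],[255,0,0,0,0,0,0],[255,0,0,0,0,0,0]],
  ],
)

```text
clock: 8.62
position: [479.3, 239.4, 62.3]
ee_rot: [-0.694, 0.72, -0.0, 0.0]
contact_force: [-0.3, -0.8, -6.7]
gripper_width: 45.1
grasp_force: 63.3
```

Request:
servo_tool(
  commands=[
    [[255,0,0,0.001,0,0,0],[255,0,0,0.001,0,0,0],[255,0,0,0.001,0,0,0],[255,0,0,0,0,0,0],[255,0,0,0,0,0,0]],
  ],
)

```text
clock: 9.03
position: [479.2, 239.3, 59.2]
ee_rot: [-0.694, 0.72, -0.0, -0.0]
contact_force: [0.0, -0.2, -6.2]
gripper_width: 45.2
grasp_force: 63.3
```

Request:
servo_tool(
  commands=[
    [[255,0,0,0.0005,0,0,0],[255,0,0,0.0005,0,0,0],[255,0,0,0,0,0,0],[255,0,0,0,0,0,0]],
  ],
)

```text
clock: 9.37
position: [479.2, 239.3, 58.3]
ee_rot: [-0.694, 0.72, 0.0, -0.0]
contact_force: [-0.7, -0.9, -6.6]
gripper_width: 45.1
grasp_force: 63.3
```

Request:
servo_tool(
  commands=[
    [[255,0,0,0.0005,0,0,0],[255,0,0,0,0,0,0],[255,0,0,0,0,0,0]],
  ],
)

```text
clock: 9.62
position: [479.2, 239.3, 57.8]
ee_rot: [-0.694, 0.72, -0.0, -0.0]
contact_force: [-0.3, 0.0, -6.5]
gripper_width: 44.7
grasp_force: 63.3
```

Request:
servo_tool(
  commands=[
    [[255,0,0,0.0005,0,0,0],[255,0,0,0,0,0,0],[255,0,0,0,0,0,0]],
  ],
)

```text
clock: 9.87
position: [479.4, 239.4, 57.6]
ee_rot: [-0.694, 0.72, -0.0, 0.0]
contact_force: [-0.5, -0.5, -4.4]
gripper_width: 45.1
grasp_force: 63.5
```

Request:
servo_tool(
  commands=[
    [[255,0,0,0.0005,0,0,0],[255,0,0,0,0,0,0],[255,0,0,0,0,0,0]],
  ],
)

```text
clock: 10.12
position: [479.4, 239.4, 57.5]
ee_rot: [-0.694, 0.72, -0.0, 0.0]
contact_force: [-1.8, -0.9, 1.9]
gripper_width: 45.2
grasp_force: 64.4
```

Seated: z = 57.5 as expected, pressing lightly. I'll slide towards the stop, expecting contact after about 36 mm.

Request:
servo_tool(
  commands=[
    [[255,-0.002,0,0,0,0,0],[255,-0.003,0,0,0,0,0],[255,-0.004,0,0,0,0,0],[255,-0.004,0,0,0,0,0],[255,-0.004,0,0,0,0,0],[255,-0.004,0,0,0,0,0],[255,-0.002,0,0,0,0,0],[255,-0.001,0,0,0,0,0],[255,0,0,0,0,0,0],[255,0,0,0,0,0,0]],
  ],
)

```text
clock: 10.95
position: [480.8, 264.4, 57.5]
ee_rot: [-0.695, 0.719, -0.0, 0.001]
contact_force: [0.7, -1.2, 4.9]
gripper_width: 45.4
grasp_force: 64.9
```

```bash
python3 - <<'E'
from h import *
s=arm.read_state(); print(s["position"],s["contact_force"],s["wrist_torque"])
d=cams.get_image("side"); f=d["frame"]; cv2.imwrite("pics/side3.png",cv2.resize(f[200:400,100:350],None,fx=3,fy=3,interpolation=cv2.INTER_CUBIC))
E
```

```text
[480.83340772 264.39235001  57.53855118] [ 0.65959008 -1.19027296  4.94618571] [-0.3937826   0.62958861  0.06060977]
```

View pics/side3.png

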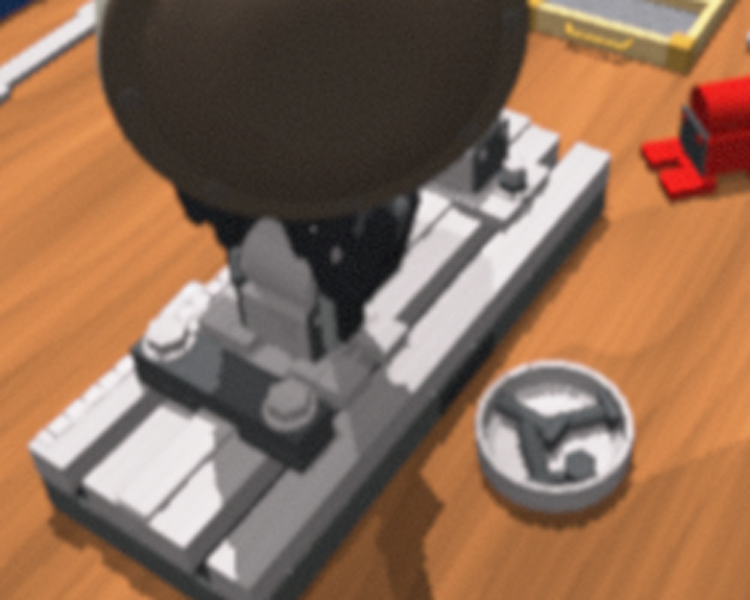

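The side view shows the support flat on the bed at about (270,310), just short of the stop bar at (230,400). I'll creep in from here.

Request:
servo_tool(
  commands=[
    [[255,-0.001,0,0,0,0,0],[255,-0.001,0,0,0,0,0],[255,-0.001,0,0,0,0,0],[255,-0.001,0,0,0,0,0],[255,0,0,0,0,0,0]],
  ],
)

```text
clock: 11.42
position: [480.9, 268.2, 57.5]
ee_rot: [-0.695, 0.719, -0.0, 0.001]
contact_force: [-0.4, -2.2, 5.1]
gripper_width: 45.0
grasp_force: 64.9
```

Request:
servo_tool(
  commands=[
    [[255,-0.0005,0,0,0,0,0],[255,-0.0005,0,0,0,0,0],[255,-0.0005,0,0,0,0,0],[255,-0.0005,0,0,0,0,0],[255,0,0,0,0,0,0]],
  ],
)

```text
clock: 11.83
position: [481.0, 270.0, 57.5]
ee_rot: [-0.695, 0.719, -0.0, 0.001]
contact_force: [0.1, -2.0, 6.0]
gripper_width: 45.0
grasp_force: 64.9
```

Request:
servo_tool(
  commands=[
    [[255,-0.0005,0,0,0,0,0],[255,-0.0005,0,0,0,0,0],[255,-0.0005,0,0,0,0,0],[255,0,0,0,0,0,0]],
  ],
)

```text
clock: 12.17
position: [481.0, 271.5, 57.5]
ee_rot: [-0.695, 0.719, -0.0, 0.001]
contact_force: [0.2, -2.2, 5.5]
gripper_width: 44.8
grasp_force: 64.9
```

Request:
servo_tool(
  commands=[
    [[255,-0.0005,0,0,0,0,0],[255,-0.0005,0,0,0,0,0],[255,-0.0005,0,0,0,0,0],[255,0,0,0,0,0,0]],
  ],
)

```text
clock: 12.5
position: [481.1, 273.0, 57.5]
ee_rot: [-0.695, 0.719, -0.0, 0.001]
contact_force: [0.4, -2.5, 6.0]
gripper_width: 44.8
grasp_force: 64.9
```

Request:
servo_tool(
  commands=[
    [[255,-0.0005,0,0,0,0,0],[255,-0.0005,0,0,0,0,0],[255,0,0,0,0,0,0]],
  ],
)

```text
clock: 12.75
position: [481.1, 274.0, 57.5]
ee_rot: [-0.695, 0.719, -0.0, 0.001]
contact_force: [-0.1, -1.9, 4.8]
gripper_width: 44.9
grasp_force: 64.9
```

Request:
servo_tool(
  commands=[
    [[255,-0.0005,0,0,0,0,0],[255,-0.0005,0,0,0,0,0],[255,0,0,0,0,0,0]],
  ],
)

```text
clock: 13.0
position: [481.1, 275.0, 57.5]
ee_rot: [-0.695, 0.719, -0.0, 0.001]
contact_force: [0.2, -1.6, 6.1]
gripper_width: 44.8
grasp_force: 64.9
```

Request:
servo_tool(
  commands=[
    [[255,-0.0005,0,0,0,0,0],[255,0,0,0,0,0,0]],
  ],
)

```text
clock: 13.17
position: [481.1, 275.5, 57.5]
ee_rot: [-0.695, 0.719, -0.0, 0.001]
contact_force: [-0.4, -3.5, 5.6]
gripper_width: 45.0
grasp_force: 64.9
```

Request:
servo_tool(
  commands=[
    [[255,-0.0005,0,0,0,0,0],[255,0,0,0,0,0,0]],
  ],
)

```text
clock: 13.33
position: [481.1, 276.0, 57.5]
ee_rot: [-0.695, 0.719, -0.0, 0.001]
contact_force: [-0.6, -2.2, 5.6]
gripper_width: 45.2
grasp_force: 64.9
```

Request:
servo_tool(
  commands=[
    [[255,-0.0005,0,0,0,0,0],[255,0,0,0,0,0,0]],
  ],
)

```text
clock: 13.5
position: [481.2, 276.5, 57.5]
ee_rot: [-0.695, 0.719, -0.0, 0.001]
contact_force: [-0.8, -2.4, 5.6]
gripper_width: 44.8
grasp_force: 64.9
```

Request:
servo_tool(
  commands=[
    [[255,-0.0005,0,0,0,0,0],[255,0,0,0,0,0,0]],
  ],
)

```text
clock: 13.67
position: [481.2, 277.0, 57.5]
ee_rot: [-0.695, 0.719, -0.0, 0.001]
contact_force: [-0.9, -2.4, 6.0]
gripper_width: 44.9
grasp_force: 64.9
```

Request:
servo_tool(
  commands=[
    [[255,-0.0005,0,0,0,0,0],[255,-0.0005,0,0,0,0,0],[255,0,0,0,0,0,0]],
  ],
)

```text
clock: 13.92
position: [481.2, 278.0, 57.5]
ee_rot: [-0.695, 0.719, -0.0, 0.001]
contact_force: [0.4, -2.1, 5.6]
gripper_width: 44.8
grasp_force: 64.9
```

Request:
servo_tool(
  commands=[
    [[255,-0.0005,0,0,0,0,0],[255,0,0,0,0,0,0]],
  ],
)

```text
clock: 14.08
position: [481.2, 278.1, 57.5]
ee_rot: [-0.694, 0.72, -0.0, 0.0]
contact_force: [-0.1, -3.2, 5.7]
gripper_width: 45.4
grasp_force: 64.9
```

Request:
servo_tool(
  commands=[
    [[255,-0.0005,0,0,0,0,0],[255,0,0,0,0,0,0]],
  ],
)

```text
clock: 14.25
position: [481.2, 278.1, 57.5]
ee_rot: [-0.694, 0.72, -0.001, -0.0]
contact_force: [0.3, -5.3, 5.7]
gripper_width: 45.2
grasp_force: 65.0
```

Contact is at y = 278.1. I'll build up the push.

Request:
servo_tool(
  commands=[
    [[255,-0.0005,0,0,0,0,0],[255,0,0,0,0,0,0],[255,0,0,0,0,0,0]],
  ],
)

```text
clock: 14.5
position: [481.2, 278.1, 57.5]
ee_rot: [-0.694, 0.72, -0.001, -0.0]
contact_force: [0.8, -6.1, 6.6]
gripper_width: 44.9
grasp_force: 65.0
```

Request:
servo_tool(
  commands=[
    [[255,-0.0005,0,0,0,0,0],[255,0,0,0,0,0,0],[255,0,0,0,0,0,0]],
  ],
)

```text
clock: 14.75
position: [481.2, 278.1, 57.5]
ee_rot: [-0.694, 0.72, -0.001, -0.001]
contact_force: [1.8, -8.1, 7.6]
gripper_width: 44.8
grasp_force: 65.0
```

Request:
servo_tool(
  commands=[
    [[255,-0.0005,0,0,0,0,0],[255,-0.0005,0,0,0,0,0],[255,0,0,0,0,0,0],[255,0,0,0,0,0,0]],
  ],
)

```text
clock: 15.08
position: [481.2, 278.2, 57.5]
ee_rot: [-0.694, 0.72, -0.001, -0.002]
contact_force: [2.0, -10.8, 7.9]
gripper_width: 45.1
grasp_force: 65.1
```

Request:
servo_tool(
  commands=[
    [[255,-0.0005,0,0,0,0,0],[255,0,0,0,0,0,0],[255,0,0,0,0,0,0],[255,0,0,0,0,0,0]],
  ],
)

```text
clock: 15.42
position: [481.1, 278.2, 57.5]
ee_rot: [-0.694, 0.72, -0.001, -0.002]
contact_force: [3.5, -12.2, 8.8]
gripper_width: 44.9
grasp_force: 65.2
```

Request:
servo_tool(
  commands=[
    [[255,-0.0004,0,0,0,0,0],[255,0,0,0,0,0,0],[255,0,0,0,0,0,0],[255,0,0,0,0,0,0],[255,0,0,0,0,0,0],[255,0,0,0,0,0,0],[255,0,0,0,0,0,0],[255,0,0,0,0,0,0],[255,0,0,0,0,0,0],[255,0,0,0,0,0,0]],
  ],
)

```text
clock: 16.25
position: [481.1, 278.2, 57.6]
ee_rot: [-0.694, 0.72, -0.002, -0.002]
contact_force: [2.9, -12.1, 9.2]
gripper_width: 44.7
grasp_force: 65.2
```

Request:
servo_tool(
  commands=[
    [[255,0,0,0,0,0,0],[255,0,0,0,0,0,0],[255,0,0,0,0,0,0],[255,0,0,0,0,0,0],[255,0,0,0,0,0,0],[255,0,0,0,0,0,0],[255,0,0,0,0,0,0],[255,0,0,0,0,0,0],[255,0,0,0,0,0,0],[255,0,0,0,0,0,0]],
  ],
)

```text
clock: 17.08
position: [481.1, 278.2, 57.6]
ee_rot: [-0.694, 0.72, -0.002, -0.002]
contact_force: [2.7, -13.0, 7.4]
gripper_width: 45.1
grasp_force: 65.2
```

Request:
servo_tool(
  commands=[
    [[255,0,0,0,0,0,0],[255,0,0,0,0,0,0],[255,0,0,0,0,0,0],[255,0,0,0,0,0,0],[255,0,0,0,0,0,0],[255,0,0,0,0,0,0],[255,0,0,0,0,0,0],[255,0,0,0,0,0,0],[255,0,0,0,0,0,0],[255,0,0,0,0,0,0]],
  ],
)

```text
clock: 17.92
position: [481.1, 278.3, 57.6]
ee_rot: [-0.694, 0.72, -0.002, -0.002]
contact_force: [3.0, -12.5, 8.6]
gripper_width: 45.1
grasp_force: 65.2
```

Request:
servo_tool(
  commands=[
    [[255,0,0,0,0,0,0],[255,0,0,0,0,0,0],[255,0,0,0,0,0,0],[255,0,0,0,0,0,0],[255,0,0,0,0,0,0],[255,0,0,0,0,0,0],[255,0,0,0,0,0,0],[255,0,0,0,0,0,0],[255,0,0,0,0,0,0],[255,0,0,0,0,0,0]],
  ],
)

```text
clock: 18.75
position: [481.1, 278.2, 57.6]
ee_rot: [-0.694, 0.72, -0.002, -0.002]
contact_force: [2.1, -13.3, 8.8]
gripper_width: 45.2
grasp_force: 65.2
```

```bash
python3 - <<'E'
from h import *
d=cams.get_image("wrist"); t=cams.get_image("top")
s=arm.read_state(); print(s["clock"],s["position"],s["contact_force"],s["wrist_torque"],R().round(4))
a=d["frame"]; b=cv2.resize(t["frame"][170:255,85:255],None,fx=1.4,fy=1.4); o=np.zeros((420,800,3),np.uint8); o[:,:560]=a; o[:b.shape[0],560:560+b.shape[1]]=b
cv2.imwrite("pics/end.png",o)
E
```

```text
18.85 [481.11156273 278.23349018  57.54927759] [  2.63750044 -13.356315     8.36228485] [-3.52084034 -0.77644841  0.07817205] [[-3.570e-02 -9.994e-01 -1.100e-03]
 [-9.993e-01  3.570e-02 -5.300e-03]
 [ 5.400e-03  9.000e-04 -1.000e+00]]
```

View pics/end.png

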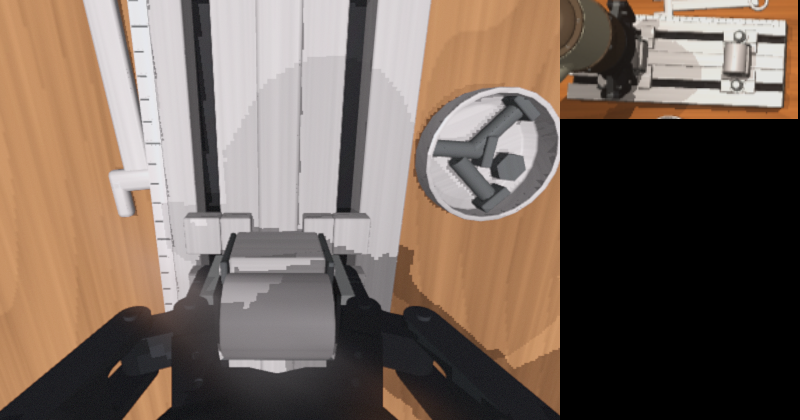

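The final view shows the support flat and square. The rail (columns 258–300) lies within its channel (252–303), and the y push has stayed steady at 12–13 N for over 3 s. I'll hand in.

```bash
python3 -c "
from bench import ticket; print(ticket.job_done())"
```

```text
the job is handed in; nothing more can be done
None
```

The thick-roller support sits flat and square astride the rail against the stop; the gripper is still holding it with a push of about 12–13 N measured at the wrist, and the job is handed in (no verdict shown).

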